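Put the groceries away

ROBOT

A 7-joint arm with a two-finger parallel gripper is mounted at the origin on a cart in front of the work surface, level with it; the furniture and walls round the work are solid. World frame = base frame: x ahead of the robot, y to its left, z up, the work surface at z = 0. Lengths are in m, angles in rad, forces in N, time in s.
With the tool pointing down it reaches from about 0.375 to 0.925 m from the base axis. Payload 3.1 kg.
Tool frame: the origin (TCP) lies at the very end of the fingers, on their centre line; the grasp point (between the pads) lies tcp_to_grasp behind it (tcp_to_grasp is the distance from the TCP to the grasp point, in m); z points along the fingers, y is the line along which they close (so a half turn about z gives the same grasp; the last joint's range is limited). The gripper opens to 85 mm and grips with 20 to 120 N. Pads are 22 mm wide; open, the fingers measure 114 mm over their backs; the gripper's body (76 mm by 85 mm) begins 54 mm behind the grasp point. The pads swing forward as they close: fully open they stand 13 mm farther back than shut.
Start: joints at [1.081, 0.383, 0.044, 1.598, -0.018, 1.161, -0.05], TCP at [0.248, -0.601, 0.231] pointing down, gripper open.
Joint ranges: [-2.61, 2.61], [-0.41, 2.15], [-1.48, 1.57], [0, 2.5], [-1.57, 4.71], [0.05, 1.97], [-2.85, 2.85]. Speed limits (rad/s): [2.79, 2.79, 3.14, 3.14, 3.14, 3.14, 3.14].

INTERFACE

Orientations are given as a unit quaternion [x, y, z, w].
In Python, from station import get_state, camera, hand_in, tcp_to_grasp gives the robot as it stands.
- The arm moves only by the tool jog_arm, never from a script. Its argument "motion" is a list that holds one entry, the list of rows, each a list of 7 numbers: the finger opening in mm, from 0 to 85.4, then the shift along the tool's x, y, z in mm, then the turn, a rotation vector about the tool's x, y, z in degrees. A call has 1 to 12 rows; each row is the pose to reach, as a shift and turn from the pose commanded when the call began, along the tool's axes at that moment; what a row does not reach only later rows make up. A row lasts 1/12 s, in which the tool goes at most 41.7 mm and 7.16 degrees, less where a joint would pass 70% of its speed; a pose out of reach is approached as far as the arm can. A call with a gripper value outside its range is refused whole. The fingers move at their own pace and stop on an object; the grip force is fixed at half the most. Time passes only in rows, so rows that repeat a pose let the fingers close. It gives the time, the measured TCP pose, the force, the opening and the grip force at its end, in the units of the state.
- get_state(): the state, without advancing time (a new reading comes with each control period).
- camera(name): name is "scene" or "top" or "wrist"; returns a dict with "image" (420x560x3 uint8, red, green, blue), "intrinsics" (3x3 intrinsics, pixels), "eye" and "attitude" of the camera in the world. Camera axes: x right, y down, z forward; pixel columns grow to the right and rows downward; lengths in m; the calibration is good to about 2 mm. A picture is of the moment at which its call begins. There is no depth.
- hand_in(): hands the job in; it is judged then, once.
The state is a dict: "t": time; "q": joint angles; "joint_velocities": joint speeds; "joint_efforts": joint torques, N m; "tcp_pos": TCP position; "orientation": TCP orientation; "force": force on the tool from outside, world axes, zero at the start; "wrist_torque": the same for the moment, N m; "opening": opening from 0.0 (shut) to 1.0 (fully open); "gripper_force": force on a finger pad.
Only numpy, scipy, OpenCV 4.12 (cv2) and the standard library are available. Lean on these libraries where they do the work, as an engineer would, in place of code of your own. Each camera call takes 0.05 s, during which the arm holds its last target. There are 200 camera calls.

TASK

Put the loose things away where each kind belongs: the garlic bulb into the wooden crate, the two spice jars upright into the two-bay wooden rack (one jar in each bay, either way round), and the small lidded tub on top of the taller tub, the long way along it, so that its hollow foot drops fully over the four lid lugs and it sits level. Do not move the small green and yellow tin; it stays standing where it is.

Things in the scene. Friction and masses are not known exactly. Their poses are not given: they have to be found in the camera images.
- garlic: whole garlic bulb, roundish, 60 mm wide, 58 mm tall with its stalk up, widest at about 25 mm height, 0.04 kg; loose, stands on the worktop; origin at the centre of its underside, z up.
- spice_jar_1: first glass spice jar with dark brown screw cap, round, 41 mm diameter, 105 mm tall, about 0.11 kg; loose, stands on the worktop; origin at the centre of its underside, z up. 
- spice_jar_2: second glass spice jar with dark brown screw cap, round, 41 mm diameter, 105 mm tall, about 0.11 kg; loose, stands on the worktop; origin at the centre of its underside, z up. It counts as the same kind as the first.
- small_tub: small lidded storage tub, white with grey lid, 92 mm (its x) by 60 mm (its y), straight sides, 50 mm to the lid's top; about 0.12 kg, loose, stands in the row nearer the robot with the other loose things. Origin at the centre of its underside, z up. Below it is hollow: a foot rim 8 mm deep with an opening of 80 x 48 mm. Four lugs 6 mm high on its lid. Grip it across the 60 mm.
- base_tub: taller tub, like the small one but 80 mm high, 92 (x) by 60 mm (y), fixed in the farther row with crate and rack; origin at the centre of its underside, lid top at 80 mm. On the lid four tapered lugs, 6 mm high, 12 mm across, at x = +-31, y = +-16 mm. The small tub is home when its rim rests on this lid (origin 80 mm above this one), lugs inside the rim; play 3 mm in x, 2 mm in y. Either way round.
- crate: open slatted crate of light wood, outside 120 mm (x) by 140 mm (y) by 42 mm high, walls and floor 6 mm; fixed, empty. Origin at the centre of its underside, z up.
- spice_rack: open wooden rack, outside 72 mm (x) by 137 mm (y) by 40 mm high, walls and floor 5 mm, with one wall across the middle that makes two bays of about 62 x 61 mm, centred at x = 0, y = +33 and y = -33 mm. Fixed, empty. Origin at the centre of its underside, z up.
- small_tin: small round green and yellow food tin, 57 mm diameter, 72 mm tall; stands loose among the things to be put away and is to stay there. Origin at the centre of its underside.
There are look-alikes about, which are no part of the job. Leave any blue or purple look-alike of the garlic alone.

How it is judged:
At the end, for the whole second after the job is handed in: Garlic in the crate, origin within 45 (x), 55 (y) mm of its centre; jars upright (0.15 rad) on the rack floor, one a bay, within 14 mm of bay centre; small tub locked on the taller: 7 mm off, 77 to 83 mm up, yaw 0.14, tilt 0.06 rad; all at rest; tin upright, moved under 30 mm (x of garlic in the frame of crate between -0.045 and 0.045 m and y of garlic in the frame of crate between -0.055 and 0.055 m and z of garlic in the frame of crate below 0.038 m and ((x of spice_jar_1 in the frame of spice_rack between -0.014 and 0.014 m and y of spice_jar_1 in the frame of spice_rack between 0.019 and 0.047 m and z of spice_jar_1 in the frame of spice_rack between -0.001 and 0.011 m and x of spice_jar_2 in the frame of spice_rack between -0.014 and 0.014 m and y of spice_jar_2 in the frame of spice_rack between -0.047 and -0.019 m and z of spice_jar_2 in the frame of spice_rack between -0.001 and 0.011 m) or (x of spice_jar_1 in the frame of spice_rack between -0.014 and 0.014 m and y of spice_jar_1 in the frame of spice_rack between -0.047 and -0.019 m and z of spice_jar_1 in the frame of spice_rack between -0.001 and 0.011 m and x of spice_jar_2 in the frame of spice_rack between -0.014 and 0.014 m and y of spice_jar_2 in the frame of spice_rack between 0.019 and 0.047 m and z of spice_jar_2 in the frame of spice_rack between -0.001 and 0.011 m)) and angle between each of spice_jar_1, spice_jar_2, small_tin's own z axis and vertical below 0.15 rad and horizontal distance between small_tub and base_tub below 0.007 m and z of small_tub in the frame of base_tub between 0.077 and 0.083 m and angle between the x axis of small_tub and the x axis of base_tub, either way round below 0.14 rad and angle between small_tub's own z axis and vertical below 0.06 rad and linear speed of each of garlic, spice_jar_1, spice_jar_2, small_tub below 0.02 m/s and distance of small_tin from where it was at the start of the episode below 0.03 m); the robot touches nothing.
It fails at once if the small tin is knocked over or shoved away (distance of small_tin from where it was at the start of the episode above 0.04 m or angle between small_tin's own z axis and vertical above 0.5 rad).
It also fails if it takes over 109 s, if anything falls off the work surface, if the arm or the gripper's body presses on something with over 40 N, if the wrist force passes 120 N, or if a joint passes its speed limit or range.

## Working session

There is one attempt and no reset: what is moved stays moved. The work goes in short steps, Python scripts to look and compute and a tool call to move; the robot and the scene stay as the last step left them, time stands still between calls to the robot, and variables do not carry over. Pictures are saved under pics/ and viewed, at most 14 in all, crops included, and the job is handed in when it is done.

Besides the shell and the picture viewer there is one more tool, called after "Request:" as name(argument=value, ...), one argument or row to a line, values as JSON. jog_arm: Moves the arm, as the interface text tells. Its arguments: {"type":"object","properties":{"motion":{"type":"array"}},"required":["motion"]}

```bash
mkdir -p pics; ls; python3 - <<'E'
from station import *
import cv2, numpy as np
print(get_state(), tcp_to_grasp)
for n in ("scene","top"):
    c=camera(n); cv2.imwrite(f"pics/{n}0.png",c["image"][:,:,::-1]); np.savez(f"{n}0.npz",**c); print(n,c["intrinsics"],c["eye"],c["attitude"])
E
```

```text
pics
{'t': 0.0, 'q': array([ 1.08125076,  0.38384837,  0.04381822,  1.5995662 , -0.01790962,
        1.16120434, -0.04987719]), 'joint_velocities': array([ 2.76669016e-04, -7.05936154e-04, -1.19771918e-03, -6.07816398e-04,
       -9.06937324e-04,  1.03832394e-03,  3.14400093e-05]), 'joint_efforts': array([-4.48308015e-05, -4.33469939e+01,  1.02457926e+00, -2.49516499e+01,
        1.06814993e-02,  1.13912404e-02, -5.24198583e-06]), 'tcp_pos': array([ 0.24781883, -0.59988647,  0.22988188]), 'orientation': array([ 9.80866286e-01,  1.94678181e-01, -3.18461861e-04, -1.27795036e-03]), 'force': array([-0.12824181,  0.46940426, -0.18443336]), 'wrist_torque': array([ 0.00340491,  0.01322846, -0.01300126]), 'gripper_force': 0.0, 'opening': 0.9964898045976148} 0.0187
scene [[389.62574477   0.         285.69835375]
 [  0.         389.62574477 204.83928523]
 [  0.           0.           1.        ]] [-0.11909888  0.66060305  0.72606211] [-0.39588331  0.83025343 -0.35760775  0.16146931]
top [[532.42372843   0.         278.39788545]
 [  0.         532.42372843 208.51225406]
 [  0.           0.           1.        ]] [0.28958641 0.16866693 1.30377039] [-0.70165765  0.70984831 -0.04718142  0.03957061]
```

View pics/scene0.png

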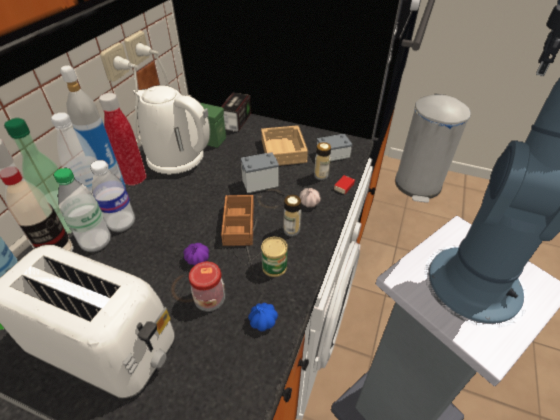

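View pics/top0.png

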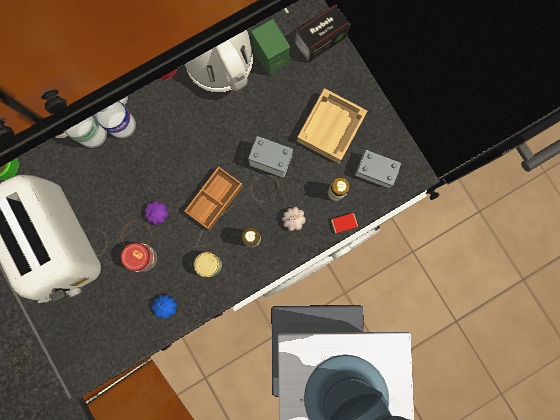

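Top view candidates:
- **Garlic:** white bulb (293,218). Look-alikes are purple (156,212) and blue (164,306), so I choose the white one.
- **Jars:** (341,187) and (251,237). The red-lid jar (138,257) and the tin (207,264) are not jars for the rack.
- **Tubs:** near-row tub (378,168) is the small one, (271,155) is the base.
- **Crate and rack:** crate (332,125), rack (213,198).

Next I check the choice in a close crop.

```bash
cat > h.py <<'E'
import numpy as np, cv2
from scipy.spatial.transform import Rotation as R
def ray(c,uv,z):
    "pixels (N,2) -> world points on plane z"
    uv=np.atleast_2d(uv).astype(float)
    d=np.c_[uv,np.ones(len(uv))]@np.linalg.inv(c["intrinsics"]).T@R.from_quat(c["attitude"]).as_matrix().T
    e=np.asarray(c["eye"]); return e+d*((z-e[2])/d[:,2])[:,None]
def proj(c,p):
    q=(np.atleast_2d(p)-c["eye"])@R.from_quat(c["attitude"]).as_matrix()@np.asarray(c["intrinsics"]).T
    return q[:,:2]/q[:,2:]
E
python3 - <<'E'
from h import *
c=np.load("top0.npz"); im=c["image"][85:295,170:410,::-1]
cv2.imwrite("pics/crop0.png",cv2.resize(im,None,fx=2.85,fy=2.85,interpolation=cv2.INTER_CUBIC))
hsv=cv2.cvtColor(np.ascontiguousarray(c["image"]),cv2.COLOR_RGB2HSV)
for u,v in [(378,168),(271,155),(293,218),(332,125),(205,200),(213,198),(341,184),(251,237),(207,264)]: print((u,v),hsv[v,u],ray(c,(u,v),0.05).round(3))
E
```

```text
(378, 168) [ 45   9 162] [[ 0.54  -0.086  0.05 ]]
(271, 155) [ 40  10 155] [[0.574 0.17  0.05 ]]
(293, 218) [ 14  75 205] [[0.421 0.12  0.05 ]]
(332, 125) [ 19 128 226] [[0.647 0.022 0.05 ]]
(205, 200) [ 14 163 197] [[0.466 0.328 0.05 ]]
(213, 198) [ 14 163 178] [[0.471 0.309 0.05 ]]
(341, 184) [ 23  75 221] [[0.502 0.004 0.05 ]]
(251, 237) [ 30  18 246] [[0.377 0.22  0.05 ]]
(207, 264) [ 24 111 229] [[0.315 0.323 0.05 ]]
```

View pics/crop0.png

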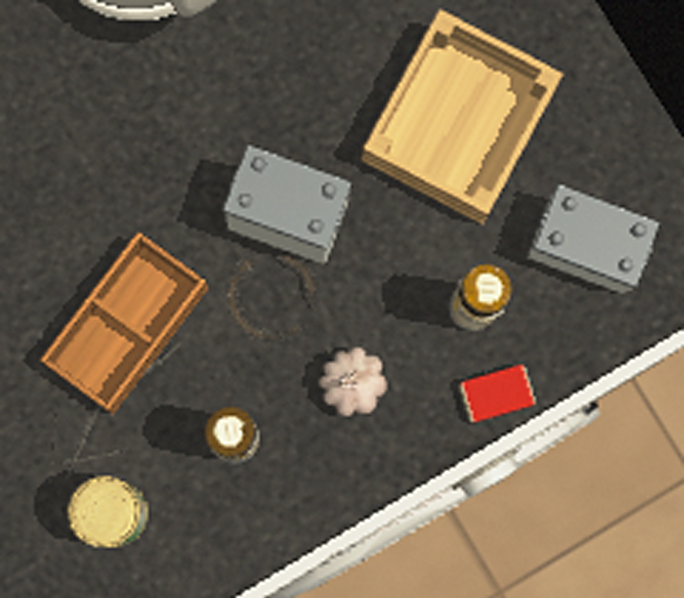

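The crop shows the white garlic (354,381), both jars with brown caps (486,286) and (231,432), the small tub (595,240), the base tub (288,195), the crate, the rack and the tin (106,511). Crop scale is 2.85.

```bash
python3 - <<'E'
from h import *
c=np.load("top0.npz"); s=np.load("scene0.npz")
P=lambda l,z: ray(c,np.array([170,85])+(np.array(l,float)+.5)/2.85-.5,z)
def rect(n,l,z,zc=None):
    p=P(l,z); m=p.mean(0); a=p[1]-p[0]+p[2]-p[3]; b=p[3]-p[0]+p[2]-p[1]
    print(n,m.round(4),"edges",np.round([np.linalg.norm(a)/2,np.linalg.norm(b)/2],4),"yaw",np.degrees(np.arctan2([a[1],b[1]],[a[0],b[0]])).round(1),"scene",proj(s,m).round(0))
rect("smalllugs",[(570,203),(639,230),(625,265),(556,238)],.055)
rect("baselugs",[(259,164),(329,190),(316,226),(245,200)],.085)
rect("crate",[(440,10),(563,73),(486,213),(363,151)],.042)
rect("rack",[(140,236),(207,284),(110,411),(42,358)],.040)
for n,l,z in [("jarA",(487,286),.105),("jarB",(231,432),.105),("tin",(106,510),.072),("garlic",(354,381),.028),("red",(498,392),.02)]:
    p=P(l,z)[0]; print(n,p.round(4),"scene",proj(s,p).round(0))
for z,m in ((.105,"cap"),):
    print(P([(211,432),(254,432),(462,286),(511,286)],z).round(3))
E
```

```text
smalllugs [ 0.5415 -0.0883  0.055 ] edges [0.0619 0.0324] yaw [-112.5  156.7] scene [[335. 140.]]
baselugs [0.5706 0.1716 0.085 ] edges [0.0617 0.0321] yaw [-111.2  159.2] scene [[260. 160.]]
crate [0.6521 0.0204 0.042 ] edges [0.1181 0.1409] yaw [-118.3  150.7] scene [[284. 140.]]
rack [0.4734 0.3091 0.04  ] edges [0.0715 0.1328] yaw [-127.4  142.1] scene [[239. 214.]]
jarA [0.4899 0.0122 0.105 ] scene [[324. 146.]]
jarB [0.3751 0.2179 0.105 ] scene [[294. 200.]]
tin [0.3157 0.3204 0.072 ] scene [[275. 246.]]
garlic [0.4226 0.1169 0.028 ] scene [[311. 196.]]
red [ 0.4127 -0.0058  0.02  ] scene [[345. 181.]]
[[ 0.375  0.234  0.105]
 [ 0.375  0.2    0.105]
 [ 0.49   0.032  0.105]
 [ 0.49  -0.007  0.105]]
```

```bash
cat >> h.py <<'E'
def go(x,y,z,phi):
    "shift mm + turn deg in tool axes to TCP target, tool down, tool y at phi deg"
    from station import get_state
    s=get_state(); r0=R.from_quat(s["orientation"])
    a=np.radians(phi); yv=np.array([np.cos(a),np.sin(a),0]); zv=np.array([0,0,-1.])
    r1=R.from_matrix(np.c_[np.cross(yv,zv),yv,zv])
    print((r0.inv().apply(np.array([x,y,z])-s["tcp_pos"])*1000).round(1),np.degrees((r0.inv()*r1).as_rotvec()).round(1))
E
python3 - <<'E'
from h import *
go(.4226,.1169,.2,-28.3)
E
```

```text
[ 435.3 -595.7   31.4] [ -0.1  -0.  -39.2]
```

Request:
jog_arm(
  motion=[
    [[85,424,-366,-20,0,0,-39],[85,424,-366,-20,0,0,-39],[85,424,-366,-20,0,0,-39],[85,424,-366,-20,0,0,-39],[85,424,-366,-20,0,0,-39],[85,424,-366,-20,0,0,-39],[85,424,-366,-20,0,0,-39],[85,424,-366,-20,0,0,-39],[85,424,-366,-20,0,0,-39],[85,424,-366,-20,0,0,-39],[85,424,-366,-20,0,0,-39],[85,424,-366,-20,0,0,-39]],
  ],
)

```text
t: 1.1
tcp_pos: [0.4731, -0.1526, 0.2489]
orientation: [0.86, 0.511, -0.0, -0.0]
force: [0.7, -0.2, -0.8]
opening: 0.996
gripper_force: 0.0
```

```bash
python3 - <<'E'
from h import *
go(.4226,.1169,.12,-28.3)
from station import get_state;s=get_state();print(s["t"],s["tcp_pos"],s["q"])
E
```

```text
[ 212.6 -173.2  128.9] [-0.   0.  -0.3]
1.1 [ 0.47311714 -0.15257418  0.24891268] [ 0.6106638   0.09938019 -0.40177125  1.92051583  0.04328847  1.13040335
 -0.30628963]
```

Request:
jog_arm(
  motion=[
    [[85,213,-173,70,0,0,0],[85,213,-173,70,0,0,0],[85,213,-173,70,0,0,0],[85,213,-173,70,0,0,0],[85,213,-173,70,0,0,0],[85,213,-173,70,0,0,0],[85,213,-173,70,0,0,0],[85,213,-173,70,0,0,0],[85,213,-173,70,0,0,0]],
  ],
)

```text
t: 1.85
tcp_pos: [0.4215, 0.1173, 0.1784]
orientation: [0.858, 0.514, -0.001, -0.0]
force: [-0.8, -0.4, 0.4]
opening: 0.995
gripper_force: 0.0
```

```bash
python3 - <<'E'
from h import *
go(.4226,.1169,.01,-28.3)
from station import *
c=camera("wrist"); cv2.imwrite("pics/w1.png",c["image"][:,:,::-1]);np.savez("w1.npz",**c)
print(c["eye"],proj(c,[[.4226,.1169,.028],[.4226,.1169,.058],[.4899,.0122,.105],[.3751,.2179,.105]]).round(0))
E
```

```text
[  0.4   1.5 168.4] [-0.1  0.1  0.1]
[0.45523939 0.1812165  0.32136361] [[284. 191.]
 [284. 200.]
 [439. 300.]
 [135. 114.]]
```

View pics/w1.png

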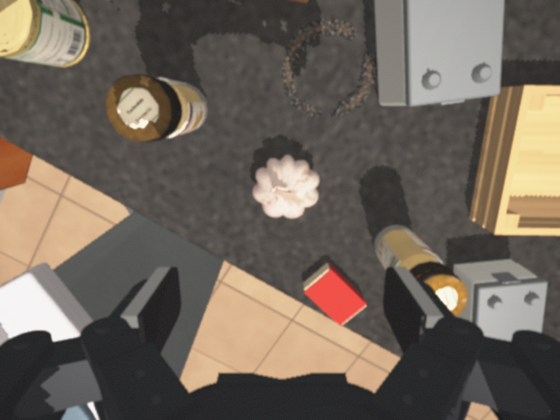

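The wrist view shows the garlic at (286,187), against a predicted (284,193). The jars also agree to about 7 px, so I descend.

Request:
jog_arm(
  motion=[
    [[85,0,1,80,0,0,0],[85,0,1,80,0,0,0],[85,0,1,168,0,0,0],[85,0,1,168,0,0,0],[85,0,1,168,0,0,0],[40,0,1,168,0,0,0],[40,0,1,168,0,0,0],[40,0,1,168,0,0,0],[40,0,1,168,0,0,0],[40,0,1,168,0,0,0],[40,0,1,168,0,0,0],[40,0,1,168,0,0,0]],
  ],
)

```text
t: 2.9
tcp_pos: [0.4271, 0.1151, 0.0141]
orientation: [0.86, 0.511, 0.003, 0.002]
force: [-0.3, -1.1, 9.0]
opening: 0.639
gripper_force: 64.1
```

```bash
python3 - <<'E'
from h import *
go(.4226,.1169,.19,-28.3)
go(.652,.0204,.19,-28.3)
go(.652,.0204,.025,-28.3)
from station import get_state;print(get_state()["t"])
E
```

```text
[  -0.    -3.8 -175.9] [ 0.3 -0.2 -0.3]
[  25.   243.8 -174.3] [ 0.3 -0.2 -0.3]
[ 24.5 242.8  -9.3] [ 0.3 -0.2 -0.3]
2.9
```

Request:
jog_arm(
  motion=[
    [[40,0,0,-80,0,0,0],[40,0,0,-80,0,0,0],[40,0,0,-130,0,0,0],[40,0,0,-130,0,0,0],[40,25,243,-130,0,0,0],[40,25,243,-130,0,0,0],[40,25,243,-130,0,0,0],[40,25,243,-130,0,0,0],[40,25,243,-130,0,0,0],[40,25,243,-130,0,0,0],[40,25,243,-130,0,0,0],[40,25,243,-130,0,0,0]],
  ],
)

```text
t: 3.9
tcp_pos: [0.651, 0.0184, 0.1415]
orientation: [0.861, 0.509, 0.001, 0.0]
force: [-0.4, -0.1, 0.1]
opening: 0.632
gripper_force: 63.8
```

```bash
python3 - <<'E'
from h import *
go(.652,.0204,.03,-28.3)
E
```

```text
[  2.2  -0.2 111.5] [ 0.1 -0.  -0.5]
```

Request:
jog_arm(
  motion=[
    [[40,2,0,117,0,0,0],[40,2,0,117,0,0,0],[40,2,0,117,0,0,0],[40,2,0,117,0,0,0],[40,2,0,117,0,0,0],[72,2,0,117,0,0,0],[72,2,0,117,0,0,0],[72,2,0,117,0,0,0],[72,2,0,30,0,0,0],[72,2,0,30,0,0,0],[72,2,0,-40,0,0,0],[72,2,0,-40,0,0,0]],
  ],
)

```text
t: 4.9
tcp_pos: [0.6519, 0.023, 0.1868]
orientation: [0.86, 0.511, 0.003, 0.001]
force: [0.5, -0.7, 0.5]
opening: 0.846
gripper_force: 0.0
```

```bash
python3 - <<'E'
from h import *
go(.4899,.0122,.19,52.6)
go(.4899,.0122,.055,52.6)
from station import *
c=camera("wrist"); cv2.imwrite("pics/w2.png",c["image"][:,:,::-1]);np.savez("w2.npz",**c)
E
```

```text
[ -86.9 -137.1   -4.2] [  0.4   0.1 -81.1]
[ -87.3 -137.9  130.8] [  0.4   0.1 -81.1]
```

View pics/w2.png

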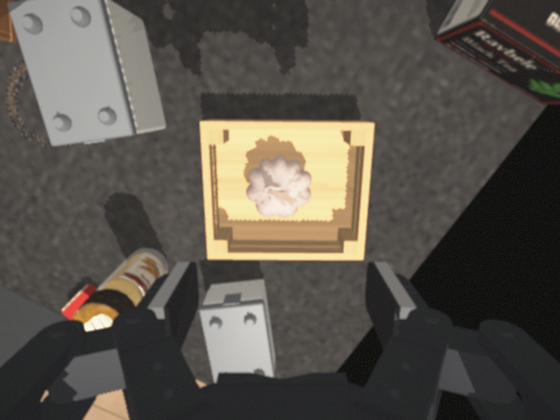

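The garlic sits in the crate at (279,187), close to the centre. Next is jar A.

Request:
jog_arm(
  motion=[
    [[85,-87,-137,-10,0,0,-81],[85,-87,-137,-10,0,0,-81],[85,-87,-137,-10,0,0,-81],[85,-87,-137,-10,0,0,-81],[85,-87,-137,-10,0,0,-81],[85,-87,-137,-10,0,0,-81],[85,-87,-137,-10,0,0,-81],[85,-87,-137,-10,0,0,-81],[85,-87,-137,-10,0,0,-81],[85,-87,-137,-10,0,0,-81],[85,-87,-137,-10,0,0,-81],[85,-87,-137,-10,0,0,-81]],
  ],
)

```text
t: 5.95
tcp_pos: [0.4886, 0.0115, 0.1923]
orientation: [0.319, 0.948, -0.0, 0.001]
force: [-0.6, -0.1, -0.4]
opening: 0.995
gripper_force: 0.0
```

```bash
python3 - <<'E'
from h import *
go(.4899,.0122,.055,52.6)
from station import *
c=camera("wrist"); cv2.imwrite("pics/w3.png",c["image"][:,:,::-1]);np.savez("w3.npz",**c)
s=get_state();print(s["tcp_pos"],c["eye"],proj(c,[[.4899,.0122,.105],[.4899,.0122,.0],[*s["tcp_pos"][:2],.105]]).round(0))
E
```

```text
[ -0.3   1.2 137.3] [0.  0.1 0.1]
[0.48861496 0.01151817 0.19226402] [0.42993642 0.05561318 0.33512485] [[284. 215.]
 [284. 182.]
 [282. 214.]]
```

View pics/w3.png

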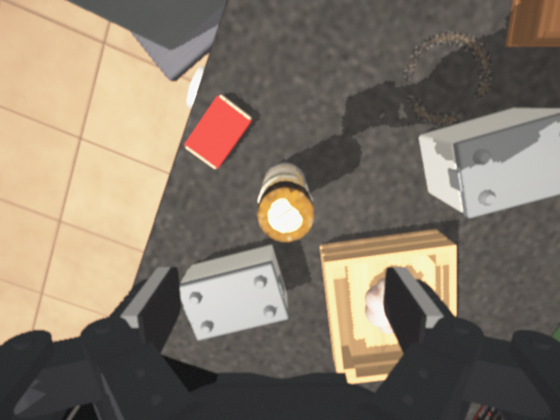

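Jar A's cap is at (286,213) against a predicted (284,215), so it is centred and clear to grasp.

Request:
jog_arm(
  motion=[
    [[85,0,1,135,0,0,0],[85,0,1,135,0,0,0],[85,0,1,135,0,0,0],[85,0,1,135,0,0,0],[85,0,1,135,0,0,0],[25,0,1,135,0,0,0],[25,0,1,135,0,0,0],[25,0,1,135,0,0,0],[25,0,1,135,0,0,0],[25,0,1,135,0,0,0],[25,0,1,135,0,0,0],[25,0,1,135,0,0,0]],
  ],
)

```text
t: 7.0
tcp_pos: [0.4914, 0.0123, 0.0587]
orientation: [0.322, 0.947, 0.0, 0.003]
force: [-1.7, 1.0, 6.5]
opening: 0.461
gripper_force: 59.7
```

```bash
python3 - <<'E'
from h import *
go(.4995,.289,.17,52.6)
E
```

```text
[ 161.7  224.5 -111.4] [ 0.1  0.3 -0.2]
```

Request:
jog_arm(
  motion=[
    [[25,0,0,-112,0,0,0],[25,0,0,-112,0,0,0],[25,0,0,-112,0,0,0],[25,162,224,-112,0,0,0],[25,162,224,-112,0,0,0],[25,162,224,-112,0,0,0],[25,162,224,-112,0,0,0],[25,162,224,-112,0,0,0],[25,162,224,-112,0,0,0],[25,162,224,-112,0,0,0],[25,162,224,-112,0,0,0],[25,162,224,-112,0,0,0]],
  ],
)

```text
t: 8.0
tcp_pos: [0.496, 0.2914, 0.1692]
orientation: [0.32, 0.948, 0.001, 0.0]
force: [1.2, -1.6, -2.4]
opening: 0.469
gripper_force: 61.2
```

```bash
python3 - <<'E'
from h import *
go(.4995,.289,.065,52.6)
from station import *
c=camera("wrist"); cv2.imwrite("pics/w4.png",c["image"][:,:,::-1]);np.savez("w4.npz",**c)
s=get_state();print(s["tcp_pos"],c["eye"],proj(c,[[.4995,.289,.04],[.4473,.3292,.04],[*s["tcp_pos"][:2],s["tcp_pos"][2]+.046],[*s["tcp_pos"][:2],s["tcp_pos"][2]-.058]]).round(0))
E
```

```text
[ -4.2   0.  104.2] [ 0.1 -0.   0.1]
[0.49674694 0.2886543  0.16859466] [0.43752703 0.33504945 0.31222062] [[282. 204.]
 [283. 120.]
 [278. 342.]
 [280. 232.]]
```

View pics/w4.png

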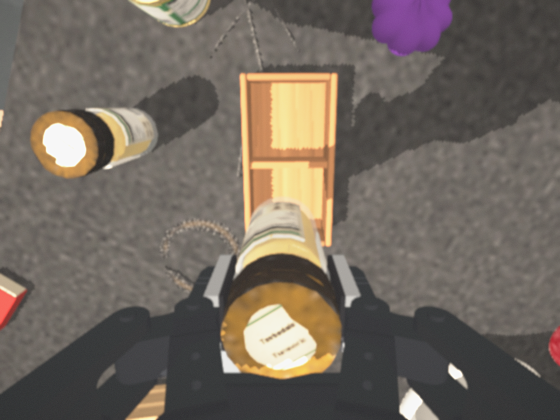

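The rack is at u 241–337, with the near bay around (289,204). The held jar's base is around (284,225), so I nudge +3 mm in tool y and lower it.

Request:
jog_arm(
  motion=[
    [[25,-4,3,60,0,0,0],[25,-4,3,60,0,0,0],[25,-4,3,90,0,0,0],[25,-4,3,104,0,0,0],[25,-4,3,104,0,0,0],[25,-4,3,104,0,0,0],[60,-4,3,104,0,0,0],[60,-4,3,104,0,0,0],[65,-4,3,104,0,0,0],[65,-4,3,40,0,0,0],[65,-4,3,-10,0,0,0],[65,-4,3,-10,0,0,0]],
  ],
)

```text
t: 9.05
tcp_pos: [0.5024, 0.2891, 0.1809]
orientation: [0.322, 0.947, 0.001, 0.001]
force: [0.9, 0.9, 0.8]
opening: 0.76
gripper_force: 0.0
```

```bash
python3 - <<'E'
from h import *
go(.3751,.2179,.19,52.6)
go(.3751,.2179,.057,52.6)
E
```

```text
[  57.5 -134.    -9.4] [ 0.1  0.  -0.1]
[  57.6 -134.3  123.6] [ 0.1  0.  -0.1]
```

Request:
jog_arm(
  motion=[
    [[85,0,0,-20,0,0,0],[85,57,-134,-10,0,0,0],[85,57,-134,-10,0,0,0],[85,57,-134,-10,0,0,0],[85,57,-134,-10,0,0,0],[85,57,-134,-10,0,0,0],[85,57,-134,-10,0,0,0]],
  ],
)

```text
t: 9.63
tcp_pos: [0.3746, 0.2159, 0.1882]
orientation: [0.322, 0.947, -0.001, 0.001]
force: [0.7, 0.3, 0.1]
opening: 0.996
gripper_force: 0.0
```

```bash
python3 - <<'E'
from h import *
go(.3751,.2179,.057,52.6)
from station import *
c=camera("wrist"); cv2.imwrite("pics/w5.png",c["image"][:,:,::-1]);np.savez("w5.npz",**c)
s=get_state();print(s["tcp_pos"],c["eye"],proj(c,[[.3751,.2179,.105],[.4995,.289,.11],[.4473,.3292,.04]]).round(0))
E
```

```text
[  1.3   2.  131.2] [-0.   0.2 -0.2]
[0.37595069 0.21694794 0.18878341] [0.31619978 0.26045342 0.33091697] [[285. 214.]
 [471. 290.]
 [440. 179.]]
```

View pics/w5.png

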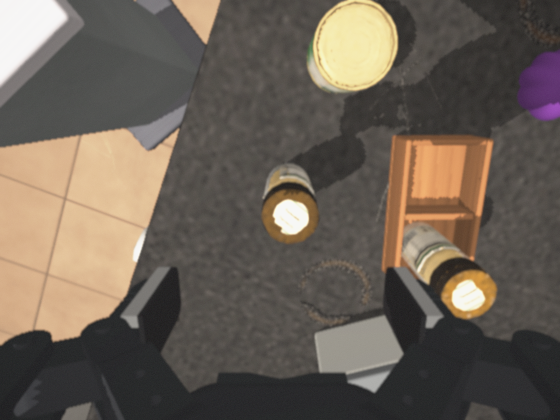

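Jar B's cap is at (290,214), and jar A stands upright in the near bay at (467,290). I grasp jar B.

Request:
jog_arm(
  motion=[
    [[85,0,3,131,0,0,0],[85,0,3,131,0,0,0],[85,0,3,131,0,0,0],[85,0,3,131,0,0,0],[85,0,3,131,0,0,0],[25,0,3,131,0,0,0],[25,0,3,131,0,0,0],[25,0,3,131,0,0,0],[25,0,3,131,0,0,0],[25,0,3,131,0,0,0],[25,0,3,131,0,0,0],[25,0,3,131,0,0,0]],
  ],
)

```text
t: 10.68
tcp_pos: [0.3791, 0.2202, 0.0597]
orientation: [0.322, 0.947, 0.001, 0.002]
force: [-0.9, -0.5, 7.0]
opening: 0.466
gripper_force: 59.6
```

```bash
python3 - <<'E'
from h import *
go(.4473,.3292,.17,52.6)
go(.4473,.3292,.065,52.6)
E
```

```text
[  12.   128.4 -109.9] [ 0.2  0.2 -0.2]
[ 12.4 128.   -4.9] [ 0.2  0.2 -0.2]
```

Request:
jog_arm(
  motion=[
    [[25,0,0,-80,0,0,0],[25,0,0,-80,0,0,0],[25,0,0,-80,0,0,0],[25,12,131,-80,0,0,0],[25,12,131,-80,0,0,0],[25,12,131,-80,0,0,0],[25,12,131,-80,0,0,0],[25,12,131,-80,0,0,0],[25,12,131,-80,0,0,0]],
  ],
)

```text
t: 11.43
tcp_pos: [0.4469, 0.3304, 0.1375]
orientation: [0.322, 0.947, -0.0, 0.0]
force: [-0.7, -0.0, -1.6]
opening: 0.469
gripper_force: 61.4
```

```bash
python3 - <<'E'
from h import *
go(.4473,.3292,.065,52.6)
from station import *
c=camera("wrist"); cv2.imwrite("pics/w6.png",c["image"][:,:,::-1])
E
```

```text
[-1.1 -0.7 72.5] [-0.   0.  -0.1]
```

View pics/w6.png

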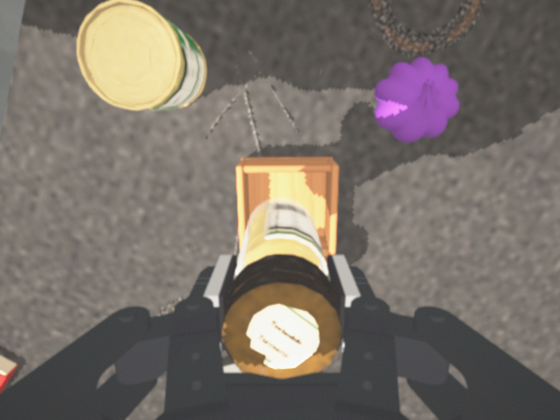

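Jar B's base is at u≈284 over the far bay, whose centre is u≈288. I lower it with +2 mm.

Request:
jog_arm(
  motion=[
    [[25,-1,2,40,0,0,0],[25,-1,2,60,0,0,0],[25,-1,2,72,0,0,0],[25,-1,2,72,0,0,0],[25,-1,2,72,0,0,0],[60,-1,2,72,0,0,0],[60,-1,2,72,0,0,0],[65,-1,2,72,0,0,0],[65,-1,2,0,0,0,0],[65,-1,2,-60,0,0,0],[65,-1,2,-60,0,0,0],[85,-1,2,-60,0,0,0]],
  ],
)

```text
t: 12.48
tcp_pos: [0.4524, 0.3357, 0.2051]
orientation: [0.322, 0.947, 0.005, 0.004]
force: [-0.2, 1.6, 0.9]
opening: 0.881
gripper_force: 0.0
```

```bash
python3 - <<'E'
from h import *
go(.5415,-.0883,.19,-23)
E
```

```text
[-328.8 -282.2   12.7] [ 0.8 -0.3 75.5]
```

Request:
jog_arm(
  motion=[
    [[85,-329,-282,0,0,0,75.5],[85,-329,-282,0,0,0,75.5],[85,-329,-282,0,0,0,75.5],[85,-329,-282,0,0,0,75.5],[85,-329,-282,0,0,0,75.5],[85,-329,-282,0,0,0,75.5],[85,-329,-282,0,0,0,75.5],[85,-329,-282,0,0,0,75.5],[85,-329,-282,0,0,0,75.5],[85,-329,-282,0,0,0,75.5],[85,-329,-282,0,0,0,75.5],[85,-329,-282,0,0,0,75.5]],
  ],
)

```text
t: 13.48
tcp_pos: [0.5385, -0.1003, 0.197]
orientation: [0.838, 0.546, -0.001, 0.002]
force: [-1.1, -0.3, -0.1]
opening: 0.991
gripper_force: 0.0
```

```bash
python3 - <<'E'
from h import *
go(.5415,-.0883,.15,-23)
from station import *
c=camera("wrist"); cv2.imwrite("pics/w7.png",c["image"][:,:,::-1]);np.savez("w7.npz",**c)
s=get_state();print(s["tcp_pos"],s["q"],c["eye"],proj(c,[[.5415,-.0883,.056]]).round(0))
E
```

```text
[12.3 -2.2 47. ] [ 0.1  0.2 -0.8]
[ 0.53823071 -0.0962033   0.1970295 ] [ 0.62304261  0.28093501 -0.59872651  1.8574528   0.18125578  1.05705785
 -0.4554203 ] [ 0.56693333 -0.03359031  0.33985356] [[279. 179.]]
```

View pics/w7.png

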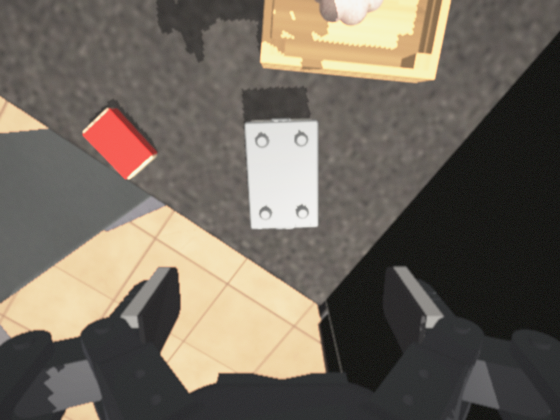

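The small tub's lugs are at (262,140), (301,140), (302,212) and (265,213). The centre (282,176) is within 4 px of the prediction, so I move in and grasp.

Request:
jog_arm(
  motion=[
    [[85,13,0,60,0,0,-0.8],[85,13,0,90,0,0,-0.8],[85,13,0,90,0,0,-0.8],[85,13,0,177,0,0,-0.8],[85,13,0,177,0,0,-0.8],[85,13,0,177,0,0,-0.8],[85,13,0,177,0,0,-0.8],[40,13,0,177,0,0,-0.8],[40,13,0,177,0,0,-0.8],[40,13,0,177,0,0,-0.8],[40,13,0,177,0,0,-0.8],[40,13,0,177,0,0,-0.8]],
  ],
)

```text
t: 14.53
tcp_pos: [0.547, -0.0805, 0.024]
orientation: [0.83, 0.558, 0.003, 0.003]
force: [-0.1, 0.3, 7.1]
opening: 0.689
gripper_force: 65.3
```

```bash
python3 - <<'E'
from h import *
go(.5415,-.0883,.2,-22.9)
go(.5706,.1716,.2,-21)
from station import *
print(get_state()["tcp_pos"])
E
```

```text
[  -8.9   -0.9 -176. ] [ 0.4 -0.1  0.7]
[ 242.7  -72.2 -176.1] [ 0.4 -0.1 -1.2]
[ 0.5469705  -0.08054939  0.0240084 ]
```

```bash
python3 - <<'E'
from h import *
go(.5761,.1794,.17,-21)
E
```

```text
[ 251.9  -70.3 -146.1] [ 0.4 -0.1 -1.2]
```

Request:
jog_arm(
  motion=[
    [[40,0,0,-146,0,0,0],[40,0,0,-146,0,0,0],[40,0,0,-146,0,0,0],[40,0,0,-146,0,0,0],[40,252,-70,-146,0,0,-1.2],[40,252,-70,-146,0,0,-1.2],[40,252,-70,-146,0,0,-1.2],[40,252,-70,-146,0,0,-1.2],[40,252,-70,-146,0,0,-1.2],[40,252,-70,-146,0,0,-1.2],[40,252,-70,-146,0,0,-1.2],[40,252,-70,-146,0,0,-1.2]],
  ],
)

```text
t: 15.53
tcp_pos: [0.5728, 0.187, 0.1682]
orientation: [0.822, 0.57, 0.002, -0.001]
force: [-0.1, 0.2, -1.3]
opening: 0.691
gripper_force: 65.9
```

Request:
jog_arm(
  motion=[
    [[40,0,0,0,0,0,0],[40,0,0,0,0,0,0],[40,0,0,0,0,0,0]],
  ],
)

```text
t: 15.78
tcp_pos: [0.5743, 0.1762, 0.1661]
orientation: [0.825, 0.565, -0.001, 0.001]
force: [0.1, -0.1, -1.4]
opening: 0.686
gripper_force: 65.9
```

```bash
python3 - <<'E'
from h import *
go(.5761,.1794,.17,-21)
from station import *
for n in ("wrist","scene","top"):
    c=camera(n); np.savez(n+"8.npz",**c)
    if n=="wrist": a=cv2.resize(c["image"][:,:,::-1][120:420,130:430],(400,400),interpolation=cv2.INTER_CUBIC)
    if n=="scene": b=cv2.resize(c["image"][:,:,::-1][80:240,180:340],(400,400),interpolation=cv2.INTER_CUBIC)
cv2.imwrite("pics/c8.png",np.hstack([a,b]))
E
```

```text
[ 3.6  0.5 -3.9] [ 0.   0.1 -0.3]
```

View pics/c8.png

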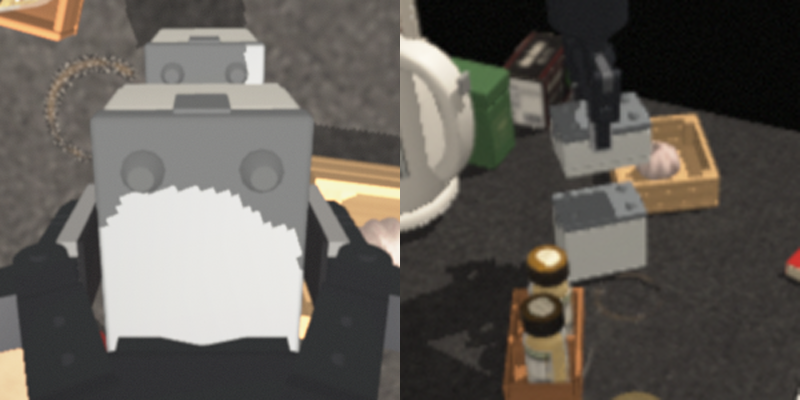

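The wrist crop shows the held tub's lugs at (142,170) and (262,170), and the base lugs at (173,73) and (236,73). I now compute the relative offset.

```bash
python3 - <<'E'
from h import *
from station import *
c=np.load("wrist8.npz"); s=get_state(); r=R.from_quat(s["orientation"])
f=lambda l:np.array([130,120])+(np.array(l)+.5)*.75-.5
zb=s["tcp_pos"][2]-.024
H=ray(c,f([(142,169),(262,169)]),zb+.055); B=ray(c,f([(173,72),(236,72)]),.085)
print("len",np.linalg.norm(H[1]-H[0]),np.linalg.norm(B[1]-B[0]), "z",zb)
print("H",H.mean(0),"B",B.mean(0)," base-held in tool mm",r.inv().apply(B.mean(0)-H.mean(0))*1000)
print("angles",[np.degrees(np.arctan2(*(p[1]-p[0])[1::-1])) for p in (H,B)])
t=s["tcp_pos"]; yv=r.apply([1,0,0])
print("tool x dir",yv," base centre from lugs:",B.mean(0)-yv*.031, "top est .5706 .1716; tcp",t)
# calibration check: base lugs predicted by top estimate
print(proj(c,np.array([.5706,.1716,.085])+.031*np.array([np.cos(np.radians(69)),np.sin(np.radians(69)),0])),f([(204.5,72)]))
E
```

```text
len 0.031247160152650246 0.03083317302651278 z 0.1420768261054449
H [0.58266861 0.19975022 0.19707683] B [0.58524079 0.2026851  0.085     ]  base-held in tool mm [  3.7729239    1.29335103 112.07380107]
angles [np.float64(-21.35419428433249), np.float64(-21.334581345388585)]
tool x dir [ 0.36206078  0.93215401 -0.00094465]  base centre from lugs: [0.57401691 0.17378833 0.08502928] top est .5706 .1716; tcp [0.57428039 0.1769638  0.16607683]
[[279.41445646 178.81411135]] [[283.25  173.875]]
```

Both estimates agree: +3.7 mm in x and about +0.7 mm in y. I lower to just above the lugs, then check.

Request:
jog_arm(
  motion=[
    [[40,3.7,0.8,25,0,0,0],[40,3.7,0.8,50,0,0,0],[40,3.7,0.8,50,0,0,0],[40,3.7,0.8,50,0,0,0]],
  ],
)

```text
t: 16.27
tcp_pos: [0.5746, 0.1806, 0.1146]
orientation: [0.825, 0.566, -0.002, -0.001]
force: [0.0, 0.2, -2.3]
opening: 0.687
gripper_force: 65.8
```

```bash
python3 - <<'E'
from h import *
from station import *
go(.5761,.1794,.104,-21)
print(get_state()["tcp_pos"])
E
```

```text
[-0.6  1.9 10.6] [-0.2  0.2 -0.1]
[0.57457671 0.18064159 0.11456215]
```

Request:
jog_arm(
  motion=[
    [[40,0,0,2,0,0,0],[40,0,0,2,0,0,0]],
  ],
)

```text
t: 16.43
tcp_pos: [0.5772, 0.1826, 0.1156]
orientation: [0.825, 0.566, 0.001, 0.0]
force: [0.5, -0.3, -1.7]
opening: 0.689
gripper_force: 65.9
```

```bash
python3 - <<'E'
from h import *
from station import *
for k in range(4):
    go(.5761,.1794,.104,-21); c=camera("wrist")
c=camera("wrist");cv2.imwrite("pics/c9.png",c["image"][:,:,::-1][80:380,130:430].repeat(2,0).repeat(2,1)); np.savez("w9.npz",**c)
E
```

```text
[-3.3  0.1 11.6] [ 0.1 -0.1 -0.1]
[-3.4  0.1 11.7] [ 0.1 -0.1 -0.1]
[-3.4  0.2 11.7] [ 0.1 -0.1 -0.1]
[-3.3  0.3 11.5] [ 0.1 -0.1 -0.1]
```

View pics/c9.png

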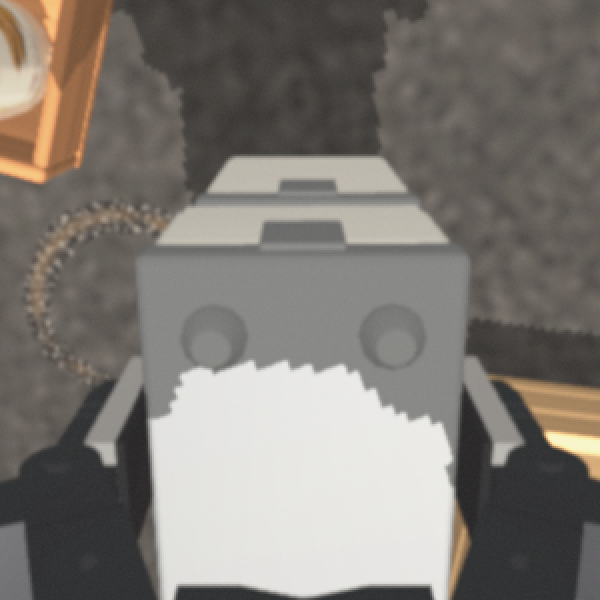

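```bash
python3 - <<'E'
from h import *
from station import *
c=np.load("w9.npz"); s=get_state(); r=R.from_quat(s["orientation"])
im=cv2.cvtColor(c["image"],cv2.COLOR_RGB2GRAY).astype(int)
for col in (215,225,236,330,340): print(col,im[150:212,col].tolist())
for row in (168,172,176,180): print(row,"L",im[row,215:250].tolist(),"R",im[row,315:350].tolist())
E
```

```text
215 [93, 96, 98, 100, 103, 103, 105, 110, 111, 111, 113, 113, 113, 112, 109, 107, 105, 103, 98, 97, 95, 94, 93, 92, 93, 91, 90, 90, 89, 89, 89, 91, 94, 95, 99, 104, 107, 119, 126, 127, 136, 151, 166, 177, 182, 185, 186, 186, 187, 190, 189, 178, 146, 118, 108, 111, 114, 117, 124, 131, 133, 134]
225 [71, 71, 72, 74, 75, 75, 75, 74, 75, 70, 70, 69, 68, 70, 70, 67, 68, 70, 68, 71, 67, 68, 65, 69, 73, 86, 99, 105, 100, 93, 94, 102, 122, 152, 176, 184, 182, 182, 183, 183, 183, 184, 184, 185, 185, 186, 188, 188, 186, 189, 191, 179, 149, 119, 108, 110, 111, 118, 125, 131, 134, 135]
236 [66, 66, 64, 68, 69, 67, 68, 67, 68, 68, 69, 69, 70, 71, 71, 71, 68, 69, 73, 92, 118, 144, 166, 177, 182, 175, 150, 123, 114, 122, 132, 138, 147, 165, 179, 183, 182, 183, 183, 184, 184, 185, 185, 186, 186, 187, 186, 186, 188, 190, 190, 179, 148, 121, 108, 109, 113, 119, 127, 130, 135, 135]
330 [95, 96, 98, 97, 100, 99, 102, 103, 102, 99, 101, 101, 100, 100, 102, 103, 108, 110, 116, 128, 143, 162, 174, 183, 181, 168, 143, 120, 115, 124, 133, 141, 157, 176, 183, 185, 184, 185, 184, 185, 186, 186, 187, 187, 186, 
[... 1015 characters left out ...]
97, 96, 96, 96]
176 L [90, 87, 87, 85, 86, 89, 92, 96, 99, 101, 99, 91, 78, 74, 76, 80, 86, 97, 119, 138, 149, 150, 153, 152, 152, 153, 153, 151, 154, 154, 152, 152, 152, 152, 153] R [154, 152, 150, 147, 143, 144, 144, 144, 144, 142, 144, 142, 143, 143, 143, 143, 141, 137, 128, 115, 103, 98, 94, 89, 86, 87, 88, 94, 96, 103, 105, 109, 108, 107, 105]
180 L [89, 86, 87, 90, 92, 95, 99, 103, 107, 106, 94, 83, 91, 111, 126, 130, 131, 130, 132, 130, 129, 132, 130, 131, 130, 129, 131, 130, 131, 130, 130, 130, 131, 130, 130] R [132, 131, 133, 132, 130, 132, 132, 131, 132, 132, 133, 133, 132, 131, 131, 133, 132, 131, 133, 132, 132, 134, 130, 127, 119, 106, 101, 106, 108, 113, 115, 113, 111, 106, 102]
```

```bash
python3 - <<'E'
from h import *
from station import *
c=np.load("w9.npz"); s=get_state(); r=R.from_quat(s["orientation"])
zb=s["tcp_pos"][2]-.024
H=ray(c,(281.8,201.8),zb+.05); B=ray(c,(283.5,176.2),.080); L=ray(c,(281.6,181.5),zb)
print(c["intrinsics"][0,0],zb,[ (r.inv().apply(B-x)*1000).round(1) for x in (H,L)])
E
```

```text
348.1137357305536 0.0911140740567371 [array([[-3.2,  1. , 61.1]]), array([[ 0.4,  1. , 11.1]])]
```

```bash
python3 - <<'E'
from h import *
from station import *
c=np.load("w9.npz"); s=get_state(); r=R.from_quat(s["orientation"])
im=cv2.cvtColor(c["image"],cv2.COLOR_RGB2GRAY).astype(int)
for col in (262,300): print(col,im[150:206,col].tolist())
zb=s["tcp_pos"][2]-.024
for n,uv,z in [("held lid",(281.8,201.8),zb+.05),("held bot",(281.6,182.5),zb),("base lid",(283.5,176.2),.08),("base bot",(283.5,158.5),0)]:
  for dv in (0,4): print(n,dv,(r.inv().apply(ray(c,(uv[0],uv[1]+dv),z)-s["tcp_pos"])*1000).round(1))
print((r.inv().apply(c["eye"]-s["tcp_pos"])*1000).round(1))
E
```

```text
262 [68, 72, 71, 71, 69, 67, 69, 92, 137, 172, 185, 185, 185, 186, 186, 184, 184, 184, 185, 187, 186, 186, 188, 186, 184, 177, 152, 123, 115, 124, 131, 140, 152, 170, 181, 184, 183, 185, 182, 179, 160, 135, 119, 114, 111, 110, 110, 108, 109, 108, 112, 124, 137, 142, 136, 125]
300 [63, 66, 62, 64, 63, 61, 65, 92, 137, 172, 183, 184, 184, 184, 183, 185, 186, 186, 185, 186, 186, 186, 186, 186, 183, 174, 152, 126, 117, 125, 131, 141, 156, 174, 183, 183, 184, 184, 185, 179, 166, 147, 132, 125, 118, 117, 112, 109, 108, 109, 113, 126, 138, 143, 135, 122]
held lid 0 [[ 39.7  -0.4 -26. ]]
held lid 4 [[ 38.2  -0.4 -26. ]]
held bot 0 [[35.6 -0.4 24. ]]
held bot 4 [[33.6 -0.5 24. ]]
base lid 0 [[36.5  0.6 35.2]]
base lid 4 [[34.4  0.6 35.1]]
base bot 0 [[ 33.8   1.1 115.1]]
base bot 4 [[ 30.8   1.1 115.1]]
[  72.3   -0.6 -143.2]
```

Request:
jog_arm(
  motion=[
    [[40,-2.7,0.7,0,0,0,0],[40,-2.7,0.7,0,0,0,0],[40,-2.7,0.7,2,0,0,0],[40,-2.7,0.7,2,0,0,0]],
  ],
)

```text
t: 17.02
tcp_pos: [0.5755, 0.1792, 0.1117]
orientation: [0.824, 0.566, -0.0, -0.0]
force: [-0.2, -0.6, -1.5]
opening: 0.689
gripper_force: 65.9
```

```bash
python3 - <<'E'
from h import *
go(.5761,.1794,.104,-21)
E
```

```text
[0.4 0.5 7.7] [-0.   0.  -0.1]
```

Request:
jog_arm(
  motion=[
    [[40,0.4,0.5,3,0,0,0],[40,0.4,0.5,5,0,0,0],[40,0.4,0.5,7,0,0,0],[40,0.4,0.5,8,0,0,0],[40,0.4,0.5,8,0,0,0]],
  ],
)

```text
t: 17.43
tcp_pos: [0.5762, 0.1798, 0.1043]
orientation: [0.824, 0.566, -0.0, 0.0]
force: [-0.8, 0.2, 0.7]
opening: 0.692
gripper_force: 66.1
```

```bash
python3 - <<'E'
from h import *
from station import *
go(.5761,.1794,.104,-21); s=get_state(); print(s["force"],s["tcp_pos"])
E
```

```text
[-0.4  0.   0.3] [-0.  0. -0.]
[-0.76879704  0.16756065  0.70730468] [0.57623389 0.17977657 0.10429431]
```

It is seated: the bottom reads 80 mm and the load has come off the wrist. I release and lift.

Request:
jog_arm(
  motion=[
    [[40,0,0,1,0,0,0],[66,0,0,1,0,0,0],[80,0,0,1,0,0,0],[80,0,0,1,0,0,0],[80,0,0,1,0,0,0],[80,0,0,-30,0,0,0],[80,0,0,-70,0,0,0],[80,0,0,-110,0,0,0],[80,0,0,-140,0,0,0],[80,0,0,-140,0,0,0]],
  ],
)

```text
t: 18.27
tcp_pos: [0.5808, 0.1824, 0.2526]
orientation: [0.824, 0.566, 0.007, 0.002]
force: [0.6, 0.2, 0.7]
opening: 0.939
gripper_force: 0.0
```

```bash
python3 - <<'E'
from h import *
from station import *
go(.5,-.15,.28,-21)
c=camera("wrist"); w=c["image"][:,:,::-1]; s=camera("scene")["image"][:,:,::-1]
cv2.imwrite("pics/c10.png",np.hstack([cv2.resize(w,(400,300)),cv2.resize(s[100:280,180:420],(400,300),interpolation=cv2.INTER_CUBIC)]))
E
```

```text
[-339.    44.2  -30. ] [ 0.7 -0.5 -0. ]
```

View pics/c10.png

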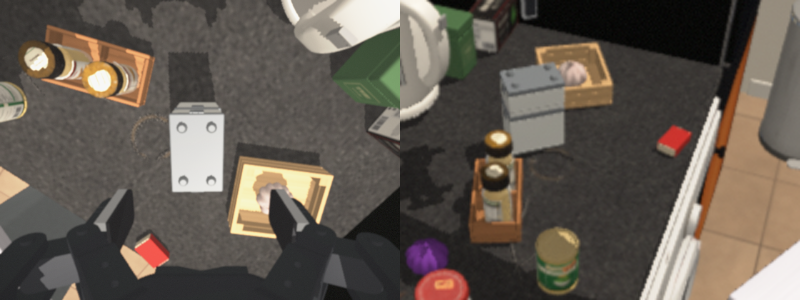

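Everything looks in place: the tub is stacked flush, both jars are upright in their bays and the tin is standing. I move aside for a check from the top camera.

Request:
jog_arm(
  motion=[
    [[80,-339,44,-30,0,0,0],[80,-339,44,-30,0,0,0],[80,-339,44,-30,0,0,0],[80,-339,44,-30,0,0,0],[80,-339,44,-30,0,0,0],[80,-339,44,-30,0,0,0],[80,-339,44,-30,0,0,0],[80,-339,44,-30,0,0,0],[80,-339,44,-30,0,0,0],[80,-339,44,-30,0,0,0],[80,-339,44,-30,0,0,0],[80,-339,44,-30,0,0,0]],
  ],
)

```text
t: 19.37
tcp_pos: [0.4954, -0.1503, 0.2729]
orientation: [0.824, 0.567, -0.0, -0.001]
force: [-0.0, 0.1, 1.1]
opening: 0.932
gripper_force: 0.0
```

```bash
python3 - <<'E'
from h import *
from station import *
c=camera("top"); np.savez("top9.npz",**c)
im=c["image"][85:295,170:410,::-1]
cv2.imwrite("pics/c11.png",cv2.resize(im,None,fx=2.85,fy=2.85,interpolation=cv2.INTER_CUBIC))
E
```

```text
(no output)
```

View pics/c11.png

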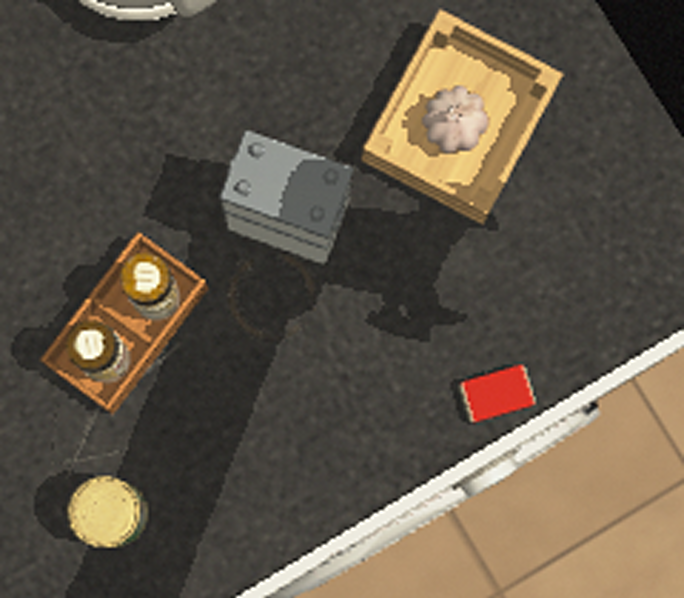

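The top crop shows the stacked lugs at (256,149), (330,176), (317,213) and (242,187), the caps at (147,277) and (94,345), the garlic at (455,119), and the tin unmoved at (106,511).

```bash
python3 - <<'E'
from h import *
from station import *
c=np.load("top9.npz")
P=lambda l,z: ray(c,np.array([170,85])+(np.array(l,float)+.5)/2.85-.5,z)
p=P([(256,149),(330,176),(317,213),(242,187)],.135); a=p[1]-p[0]+p[2]-p[3]
print("tub",(p.mean(0)-[.5706,.1716,0])*1000,np.linalg.norm(a)/2,np.degrees(np.arctan2(a[1],a[0])))
y=np.radians(142.4); ax=np.array([np.sin(y),-np.cos(y)]); ay=np.array([np.cos(y),np.sin(y)])
for l in [(147,278),(94,345)]:
    d=P(l,.110)[0,:2]-[.4734,.3091]; print("jar",d@ax*1000,d@ay*1000)
print("garlic",(P((455,119),.034)[0]-[.6521,.0204,0])*1000, get_state()["t"])
E
```

```text
tub [ -0.50810731   0.51035869 135.        ] 0.062368173987290956 -110.54439220789989
jar -4.717032028832638 -35.165397460233244
jar -4.09170453613978 32.67236856908288
garlic [-4.50085158  6.25529877 34.        ] 19.4167
```

The tub is within 1 mm, the jars are within 5 mm of their bay centres and the garlic is near the crate's centre. I hand in.

```bash
python3 -c "
from station import *
print(hand_in())"
```

```text
the job is handed in; nothing more can be done
None
```

The job is handed in after about 19 s of robot time. By the last top-camera check, the garlic was in the crate, each jar upright in its own bay, the small tub seated on the taller tub, and the tin unmoved. The hand-in gave no verdict back.

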